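# Seat the white reference plate and start the whiteness meter's calibration

### The arm

A 6-joint arm with a two-finger parallel gripper is mounted at the origin on a cart in front of the work surface, level with it; the furniture and walls round the work are solid. World frame = base frame: x ahead of the robot, y to its left, z up, the work surface at z = 0. Lengths are in m, angles in rad, forces in N, time in s.
With the tool pointing down it reaches from about 0.275 to 0.825 m from the base axis. Payload 5.2 kg.
Tool frame: the origin (TCP) lies on the centre line of the jaws, within the pads' length; the fingertips stand 22 mm ahead of it and the grasp point (between the pads) lies 3 mm ahead of it (arm.tips_ahead is the z of the fingertips in the tool frame, in m); z points along the fingers, y is the line along which they close (so a half turn about z gives the same grasp; the last joint's range is limited). The gripper opens to 93 mm and grips with 3 to 60 N. Pads are 15 mm wide; open, the fingers measure 128 mm over their backs; the gripper's body (75 mm by 188 mm) begins 65 mm behind the grasp point.
Start: joints at [-0.203, 0.259, 1.535, -0, 1.348, -0.203], TCP at [0.55, 0, 0.241] pointing down, gripper open.
Joint ranges: [-3.14, 3.14], [-0.91, 2.08], [0.19, 2.58], [-1.22, 4.36], [0.22, 2.71], [-3.12, 3.12]. Speed limits (rad/s): [2.57, 2.57, 3.14, 3.14, 3.14, 3.14].

### API

Orientations are given as a rotation vector (axis times angle).
In Python, from rig import arm, capture gives the robot as it stands.
- The arm moves only by the tool play_rows, never from a script. Its argument "steps" is a list of rows, each a list of 4 numbers: the shift along the tool's x, y, z in m, then the turn about the tool's z in rad. In form: [[tx, ty, tz, roll], ...]. A call has 1 to 20 rows; each row is the pose to reach, as a shift and turn from the pose commanded when the call began, along the tool's axes at that moment; what a row does not reach only later rows make up. A row lasts 1/10 s, in which the tool goes at most 50 mm and 8.59 degrees, less where a joint would pass 70% of its speed; a pose out of reach is approached as far as the arm can. A call with a gripper value outside its range is refused whole. "claw" is the opening, from 0 (shut) to 1 (fully open), set as the call begins (left out, the last holds). The fingers move at their own pace and stop on an object; "newtons" is the grip in N (left out, the last holds). Time passes only in rows, so rows that repeat a pose let the fingers close. It gives the time, the measured TCP pose, the force, the opening and the grip force at its end, in the units of the state.
- arm.read_state(): the state, without advancing time (a new reading comes with each control period).
- capture(name): name is "scene" or "side" or "wrist"; returns a dict with "color" (480x640x3 uint8, red, green, blue), "vfov" (degrees; the focal length in pixels is half the picture's height over the tangent of half this angle, whatever the lens; pixels are square), "cx", "cy" (the principal point, pixels), "k1" (the pictures are not rectified: a ray, as slopes to the right and down, at radius r is drawn at 1 + k1 r^2 times it, then the intrinsics apply), "world_to_cam" (4x4, takes a point from world to camera coordinates). Camera axes: x right, y up, looking along -z (the intrinsics and any distortion apply to the point x, -y, -z); pixel columns grow to the right and rows downward; lengths in m; the calibration is good to about 2 mm. A picture is of the moment at which its call begins. There is no depth.
- arm.finish_job(): hands the job in; it is judged then, once.
The state is a dict: "t": time; "joints": joint angles; "qd": joint speeds; "tau": joint torques, N m; "position": TCP position; "ee_rot": TCP orientation; "ft_force": force on the tool from outside, world axes, zero at the start; "torque": the same for the moment, N m; "grip_width": finger opening in m; "grip_force": force on a finger pad.
Only numpy, scipy, OpenCV 4.12 (cv2) and the standard library are available. Lean on these libraries where they do the work, as an engineer would, in place of code of your own. Each camera call takes 0.05 s, during which the arm holds its last target. There are 200 camera calls.

### The job

Get the rice whiteness meter ready for its calibration reading without picking anything up: with the fingertips, gently nudge the white reference plate along the open drawer until it drops flat into its round recess, push the drawer fully home, then press the round key down and let it spring back. Do not lift or squeeze the plate, do not press the key before the drawer is shut, and leave the brush, jar, tin and timer where they are.

Things in the scene. Friction and masses are not known exactly. Their poses are not given: they have to be found in the camera images.
- meter: Rice whiteness meter, fixed: white case on a grey base, 220 mm deep (its x), 200 mm wide (y). Origin on the bench under its middle; x points from the front (x = -110 mm, where the drawer comes out) to the back, y left, z up. 86 mm high at the front, the top slopes up 10 degrees over 130 mm to 109 mm, then is level with a round head to 124 mm.
- drawer (a joint): Sample drawer sliding along the meter's x, in m: 0 = fully home (solid stop), 0.14 = pulled out, as at the start. About 3 N to slide; stays where left. Its level aluminium deck, 42 mm above the bench, is 96 mm wide between side lips 3 mm high. The slot over the deck is 10 mm high: an unseated plate (13 mm) jams at the case and the drawer cannot shut.
- recess (a point): Centre of the mouth of the round recess in the drawer's deck, at deck level (42 mm above the bench): 60 mm in diameter, 8 mm deep, flat floor, edge chamfered 1.5 mm. Moves with the drawer; axes as the meter's. The deck runs from 105 mm in front of this centre (the drawer's front face) to 40 mm behind it.
- drawer_front (a point): Middle of the outer face of the drawer's front panel, looking along the meter's -x, 27 mm above the bench: 124 mm wide, 30 mm high (12 to 42 mm above the bench; upper edge level with the deck). With the drawer home this face stands 29 mm in front of the case.
- plate: White reference plate: flat loose disc 56 mm in diameter, 13 mm thick, 90 g, black carrier with a white ceramic face. Origin: centre of its underside, z up. Starts flat on the deck between drawer front and recess, up to 14 mm off the drawer's middle line. Seated, its underside is 8 mm below the deck and its top 5 mm above it.
- key (a joint): The round push key, value in m: 0 = out, 0.004 = fully down; it springs back by itself. It needs about 1.5 N to start and 5 N to go fully down.
- key_top (a point): Middle of the top of the round key: 22 mm in diameter, standing 9 mm out of the sloped panel right of the display, about 104 mm above the bench. It moves along the panel's normal, 10 degrees off vertical towards the meter's front; it can be pressed straight down. The three small rectangular keys beside it are not used.
- brush: Bystander: green bench brush 85 x 30 x 22 mm lying on the bench left of the drawer. Origin: centre of its underside.
- jar: Bystander: screw-cap sample jar of rice, 54 mm in diameter, 92 mm high, standing right of the drawer. Origin: centre of its underside.
- open_tin: Bystander: open aluminium tin, 60 mm in diameter, 21 mm high, left of the drawer. Origin: centre of its underside.
- timer: Bystander: small white timer 60 x 60 x 18 mm on the bench at the left front. Origin: centre of its underside.
There are look-alikes about, which are no part of the job. Leave any turquoise look-alike of the plate alone.

How it is judged:
By the outcome, as a careful person would: the job done as asked, in the order asked, and still so for the second after the job is handed in, with the robot touching nothing.
It also fails if it takes over 51 s, if anything falls off the work surface, if the arm or the gripper's body presses on something with over 40 N, if the wrist force passes 120 N, or if a joint passes its speed limit or range.

## Working session

There is one attempt and no reset: what is moved stays moved. The work goes in short steps, Python scripts to look and compute and a tool call to move; the robot and the scene stay as the last step left them, time stands still between calls to the robot, and variables do not carry over. Pictures are saved under pics/ and viewed, at most 12 in all, crops included, and the job is handed in when it is done.

Besides the shell and the picture viewer there is one more tool, called after "Emit:" by a JSON object that holds its "name" and its "arguments", one argument or row to a line. play_rows: Moves the arm, as the interface text tells. Its arguments: {"type":"object","properties":{"steps":{"type":"array","items":{"type":"array","items":{"type":"number"}}},"claw":{"type":"number"},"newtons":{"type":"number"}},"required":["steps"]}

```bash
mkdir -p pics; ls; cat > h.py <<'E'
import numpy as np, cv2
from rig import arm, capture
def grab(n,f):
    c=capture(n); cv2.imwrite('pics/'+f+'.png',c['color'][:,:,::-1]); 
    np.save('pics/'+f+'.npy',c,allow_pickle=True); return c
def load(f): return np.load('pics/'+f+'.npy',allow_pickle=True).item()
def K(c):
    f=240/np.tan(np.radians(c['vfov'])/2); return np.array([[f,0,c['cx']],[0,f,c['cy']],[0,0,1.]]),np.array([c['k1'],0,0,0,0.])
def ray(c,uv):
    k,d=K(c); p=cv2.undistortPoints(np.array(uv,float).reshape(-1,1,2),k,d).reshape(-1,2)
    M=np.array(c['world_to_cam']); R=M[:3,:3]
    D=np.c_[p[:,0],-p[:,1],-np.ones(len(p))]@R
    return -R.T@M[:3,3],D
def plane(c,uv,z):
    o,D=ray(c,uv); return o+D*((z-o[2])/D[:,2])[:,None]
def proj(c,P):
    k,d=K(c); M=np.array(c['world_to_cam']); q=np.atleast_2d(P)@M[:3,:3].T+M[:3,3]; q=q*[1,-1,-1]
    return cv2.projectPoints(q,np.zeros(3),np.zeros(3),k,d)[0].reshape(-1,2)
E
python3 - <<'E'
from h import *
for n in('scene','side'): 
    c=grab(n,n+'0'); print(n,c['vfov'],c['k1'],np.linalg.inv(c['world_to_cam'])[:3,3])
s=arm.read_state(); print(s['t'],s['position'],s['ee_rot'],s['grip_width'],s['ft_force'])
E
```

```text
pics
scene 56.21329246784842 -0.07783243229928496 [0.17167485 0.92314373 0.72877812]
side 42.784409834386466 -0.19152341800167796 [0.24540067 1.05532611 0.89085653]
0.1 [5.49550281e-01 1.20877238e-04 2.39925770e-01] [-2.22047927e+00 -2.22048072e+00  1.37865097e-03] 0.09319050746958464 [-0.42657018  0.19370643 -0.54260144]
```

View pics/scene0.png

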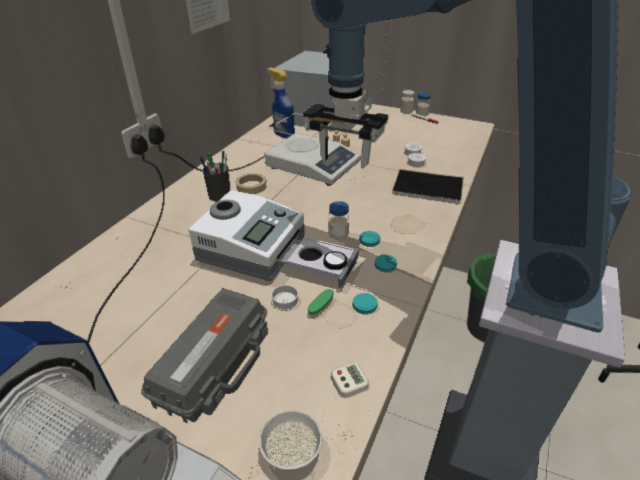

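View pics/side0.png

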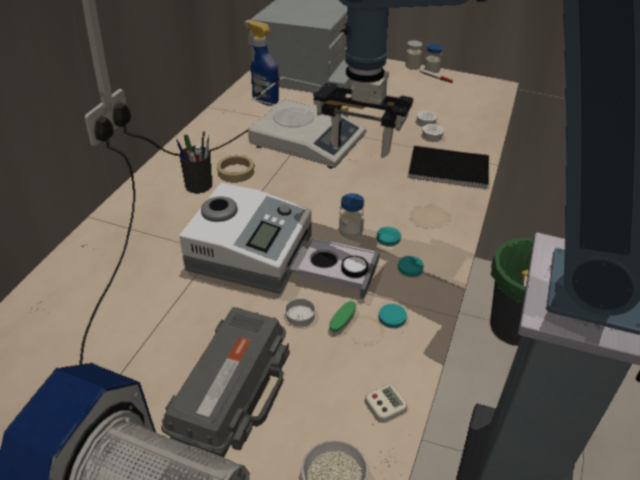

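The white plate is at scene (335,260) / side (355,267). The look-alikes are the turquoise discs at side (389,236), (411,266) and (393,315). The empty recess is at side (324,259) and the round key at about side (285,211). I choose the white disc on the drawer and check it in a crop.

```bash
python3 - <<'E'
from h import *
c=load('side0');im=c['color'][180:300,240:400,::-1]
cv2.imwrite('pics/crop1.png',cv2.resize(im,None,fx=5,fy=5,interpolation=cv2.INTER_CUBIC))
E
```

```text
(no output)
```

View pics/crop1.png

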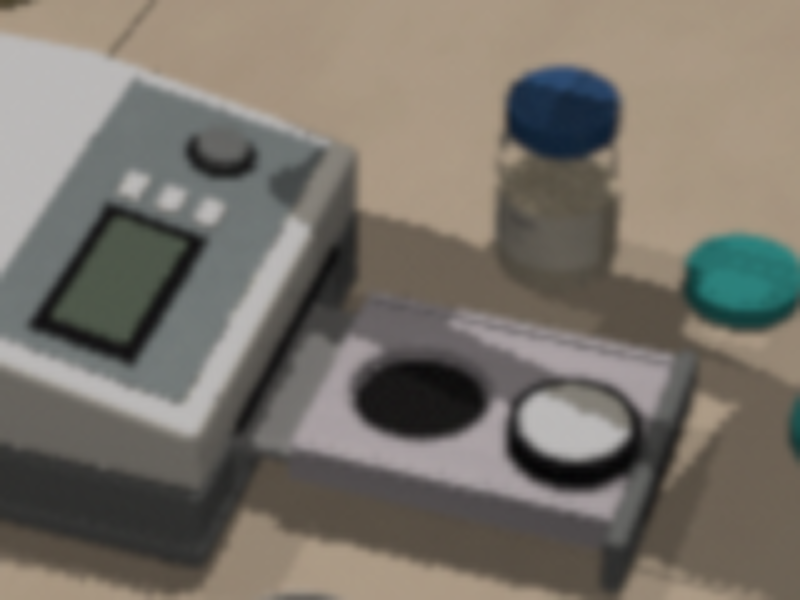

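The crop shows the white-faced plate with its black rim at crop (575,430), touching neither side lip. The recess is at (422,395), the key top at (222,145), and the jar stands close to the right of the drawer.

```bash
python3 - <<'E'
from h import *
c=load('side0')
f=lambda p:(np.array(p,float)+.5)/5-.5+[240,180]
for n,p,z in [('plate top',(577,424),.055),('recess',(420,393),.042),('key',(222,143),.104),('frR',(690,352),.042),('frL',(612,545),.042),('lipR0',(375,300),.045),('lipL0',(290,462),.045),('jarcap',(563,95),.092)]:
    print(n,plane(c,[f(p)],z)[0].round(4))
g=load('scene0')
for n,p,z in [('plate top',(335.5,259.5),.055),('recess',(311,254),.042)]: print(n,plane(g,[p],z)[0].round(4))
c=grab('wrist','w0');print(c['vfov'],c['k1'],np.linalg.inv(c['world_to_cam'])[:3,:].round(3))
E
```

```text
plate top [0.4979 0.169  0.055 ]
recess [0.5688 0.1607 0.042 ]
key [0.6796 0.1071 0.104 ]
frR [0.4712 0.0948 0.042 ]
frL [0.4666 0.2176 0.042 ]
lipR0 [0.6066 0.1147 0.045 ]
lipL0 [0.6019 0.2221 0.045 ]
jarcap [0.56   0.0053 0.092 ]
plate top [0.4961 0.1669 0.055 ]
recess [0.5656 0.1575 0.042 ]
61.06008820566571 -0.058111081215110286 [[ 1.    -0.001  0.001  0.551]
 [ 0.001  0.968  0.249  0.069]
 [-0.001 -0.249  0.968  0.384]]
```

View pics/w0.png

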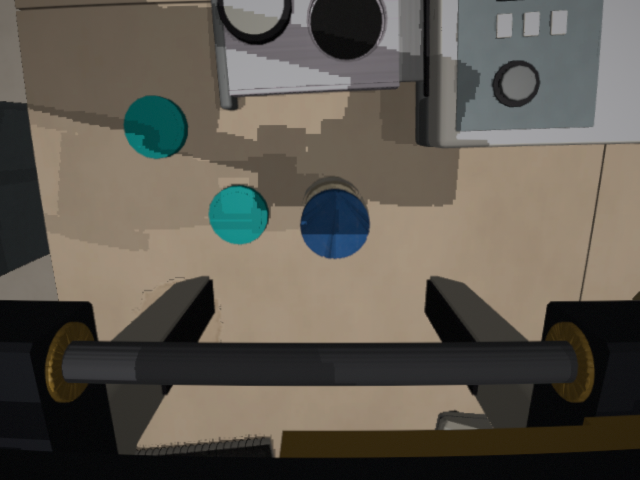

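The wrist view shows the drawer with the plate at (255,8), the recess at (346,20) and the key at (518,82). Next: turn the gripper so its fingers straddle the drawer axis, and look from above, in front of the drawer.

Emit:
{"name": "play_rows", "arguments": {
  "steps": [
    [0.015,-0.01,0.002,0.14],
    [0.03,-0.02,0.004,0.28],
    [0.045,-0.03,0.006,0.42],
    [0.06,-0.04,0.008,0.56],
    [0.075,-0.05,0.01,0.7],
    [0.09,-0.06,0.012,0.84],
    [0.105,-0.07,0.014,0.98],
    [0.12,-0.08,0.016,1.12],
    [0.135,-0.09,0.018,1.26],
    [0.15,-0.1,0.02,1.4],
    [0.165,-0.11,0.02,1.53],
    [0.165,-0.11,0.02,1.53],
    [0.165,-0.11,0.02,1.53]
  ],
  "claw": 0.32
}}

```text
t: 1.45
position: [0.4401, 0.165, 0.2206]
ee_rot: [3.14, 0.071, 0.0]
ft_force: [0.5, -0.5, 0.2]
grip_width: 0.0296
grip_force: 0.0
```

```bash
python3 - <<'E'
from h import *
s=arm.read_state(); print(s['t'],s['position'],s['ee_rot'],s['grip_width'],s['ft_force'])
c=grab('wrist','w1');print(np.linalg.inv(c['world_to_cam'])[:3,:].round(3))
E
```

```text
1.45 [0.44006716 0.16497328 0.22063713] [3.14038976e+00 7.10372742e-02 2.87333581e-04] 0.029595894233083075 [ 0.45676172 -0.51790569  0.2491081 ]
[[ 0.046  0.967  0.249  0.51 ]
 [-0.999  0.045  0.011  0.168]
 [-0.    -0.25   0.968  0.365]]
```

View pics/w1.png

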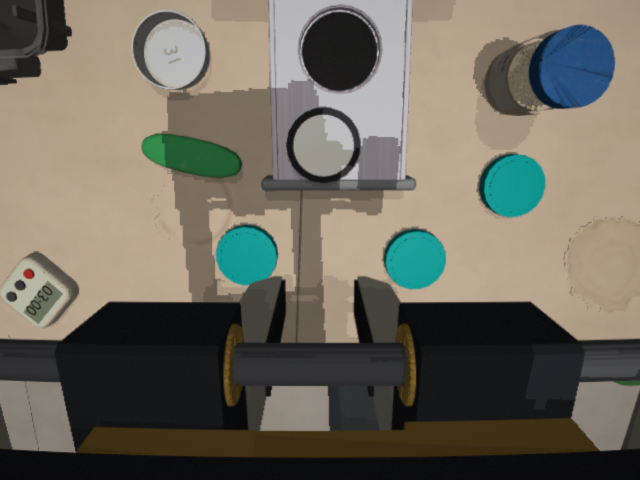

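The view shows the drawer square to the tool: its front edge is level at row 185 and its midline is at column 340. The plate is at (323,145), left of the midline, and the recess at (340,50). There are two turquoise lids at (247,255) and (415,258) in front of the drawer.

```bash
python3 - <<'E'
from h import *
c=load('w1'); im=cv2.cvtColor(c['color'],cv2.COLOR_RGB2HSV)
m=(im[:,:,2]<55).astype(np.uint8)
for n,(x0,y0,x1,y1) in dict(recess=(290,3,395,95),plate=(275,100,370,178)).items():
    q=np.zeros_like(m); q[y0:y1,x0:x1]=m[y0:y1,x0:x1]
    k=max(cv2.findContours(q,0,2)[0],key=cv2.contourArea); print(n,cv2.fitEllipse(k))
s=arm.read_state(); from scipy.spatial.transform import Rotation as R
Rt=R.from_rotvec(s['ee_rot']).as_matrix(); p=s['position']
for n,uv,z in [('plate',(323,145),.055),('recess',(340,50),.042),('panelL',(265,189),.042),('panelR',(413,189),.042),('panel mid',(340,190),.042),('lidL',(247,252),.012),('lidR',(415,256),.012),('brush',(192,156),.02),('tin',(170,48),.02)]:
    w=plane(c,[uv],z)[0]; print(n,w.round(4),'tool',((w-p)@Rt).round(4))
for n,f,uv in [('side key','side0',(284,208.5))]:
    w=plane(load(f),[uv],.104)[0];print(n,w)
w=plane(load('w0'),[(518,82)],.104)[0];print('w0 key',w,'tool',(w-p)@Rt)
E
```

```text
recess ((339.13775634765625, 50.89357376098633), (72.64811706542969, 76.79131317138672), 3.4994051456451416)
plate ((322.75140380859375, 144.7377166748047), (72.02294921875, 73.05512237548828), 175.22047424316406)
plate [0.5019 0.1645 0.055 ] tool [0.0614 0.0028 0.1657]
recess [0.5712 0.1552 0.042 ] tool [0.1303 0.0152 0.1787]
panelL [0.4652 0.2088 0.042 ] tool [ 0.0267 -0.0431  0.1787]
panelR [0.4708 0.0911 0.042 ] tool [0.0271 0.0748 0.1787]
panel mid [0.4671 0.1492 0.042 ] tool [0.026  0.0166 0.1787]
lidL [0.4032 0.2282 0.012 ] tool [-0.0344 -0.0652  0.2086]
lidR [0.4064 0.0759 0.012 ] tool [-0.0379  0.0871  0.2087]
brush [0.4873 0.2734 0.02  ] tool [ 0.0516 -0.1066  0.2006]
tin [0.5718 0.2895 0.02  ] tool [ 0.1368 -0.119   0.2007]
side key [0.67917263 0.10802248 0.104     ]
w0 key [0.6816995  0.10303895 0.104     ] tool [0.2383496  0.07218626 0.11676812]
```

Emit:
{"name": "play_rows", "arguments": {
  "steps": [
    [0.003,0.001,0.01,0],
    [0.006,0.002,0.025,0],
    [0.01,0.003,0.045,0],
    [0.01,0.003,0.065,0],
    [0.01,0.003,0.085,0],
    [0.01,0.003,0.105,0],
    [0.01,0.003,0.12,0],
    [0.01,0.003,0.135,0],
    [0.01,0.003,0.145,0],
    [0.01,0.003,0.15,0],
    [0.01,0.003,0.152,0],
    [0.01,0.003,0.152,0],
    [0.015,0.003,0.152,0],
    [0.02,0.003,0.152,0],
    [0.024,0.003,0.152,0],
    [0.027,0.003,0.152,0],
    [0.03,0.003,0.152,0],
    [0.033,0.0035,0.152,0],
    [0.036,0.004,0.152,0],
    [0.036,0.004,0.152,0]
  ]
}}

```text
t: 3.5
position: [0.4766, 0.1624, 0.0687]
ee_rot: [3.141, 0.064, 0.001]
ft_force: [-0.4, 0.3, -0.4]
grip_width: 0.0296
grip_force: 0.2
```

```bash
python3 - <<'E'
from h import *
c=grab('wrist','w2')
E
```

```text
(no output)
```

View pics/w2.png

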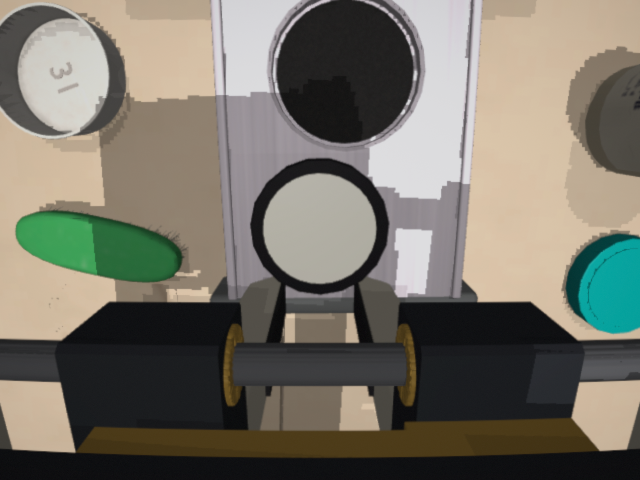

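The plate at (320,227) sits against both fingers and is centred between them. The recess mouth is centred at about (347,71).

```bash
python3 - <<'E'
from h import *
from scipy.spatial.transform import Rotation as R
c=load('w2'); g=c['color'].max(2); m=(g<50).astype(np.uint8)
s=arm.read_state(); Rt=R.from_rotvec(s['ee_rot']).as_matrix(); p=s['position']
def T(w): return ((w-p)@Rt).round(4)
q=np.zeros_like(m); q[0:150,260:430]=m[0:150,260:430]
k=max(cv2.findContours(q,0,2)[0],key=cv2.contourArea); print(cv2.boundingRect(k))
for n,uv,z in [('plate',(320,227),.055),('rec outer (268..425)',(346.7,71),.042),('recL',(270,70),.042),('recR',(424,70),.042),('recBot',(347,150),.042),('lipL',(232,290),.045),('lipR',(462,290),.045),('lipL',(217,20),.045),('lipR',(474,20),.045)]:
    print(n,T(plane(c,[uv],z)[0]))
E
```

```text
(277, 0, 136, 143)
plate [0.0341 0.0008 0.0137]
rec outer (268..425) [0.0944 0.0113 0.0267]
recL [ 0.0948 -0.019   0.0267]
recR [0.095  0.042  0.0267]
recBot [0.0636 0.0119 0.0267]
lipL [ 0.0032 -0.038   0.0236]
lipR [0.0032 0.0639 0.0236]
lipL [ 0.1127 -0.0385  0.0237]
lipR [0.1132 0.0596 0.0237]
```

Emit:
{"name": "play_rows", "arguments": {
  "steps": [
    [0.003,0.001,0,0],
    [0.006,0.002,0,0],
    [0.009,0.003,0,0],
    [0.012,0.004,0,0],
    [0.015,0.005,0,0],
    [0.018,0.006,0,0],
    [0.021,0.007,0,0],
    [0.024,0.008,0,0],
    [0.027,0.009,0,0],
    [0.03,0.01,0,0],
    [0.033,0.0105,0,0],
    [0.036,0.011,0,0],
    [0.039,0.0112,0,0],
    [0.042,0.0115,0,0],
    [0.045,0.0115,0,0],
    [0.048,0.0115,0,0],
    [0.051,0.0115,0,0],
    [0.054,0.0115,0,0],
    [0.057,0.0115,0,0],
    [0.057,0.0115,0,0]
  ]
}}

```text
t: 5.55
position: [0.5343, 0.1533, 0.0687]
ee_rot: [-3.141, -0.064, -0.002]
ft_force: [-0.3, -0.2, 0.1]
grip_width: 0.0296
grip_force: 0.0
```

```bash
python3 - <<'E'
from h import *
c=grab('wrist','w3')
E
```

```text
(no output)
```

View pics/w3.png

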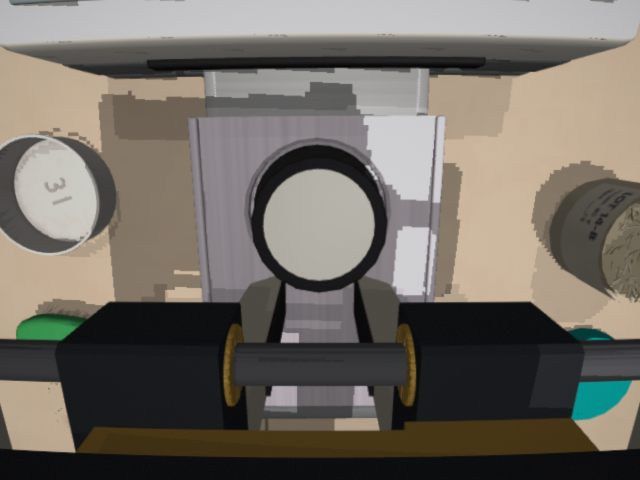

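The plate at (319,222) now overlaps the recess, with the recess rim showing around its back edge, but it hasn't dropped yet. I'll push the last few mm slowly.

Emit:
{"name": "play_rows", "arguments": {
  "steps": [
    [0.001,0,0,0],
    [0.002,0,0,0],
    [0.003,0,0,0],
    [0.004,0,0,0],
    [0.005,0,0,0],
    [0.006,0,0,0],
    [0.006,0,0,0],
    [0.006,0,0,0]
  ]
}}

```text
t: 6.4
position: [0.5396, 0.1536, 0.0687]
ee_rot: [-3.141, -0.064, -0.0]
ft_force: [-0.3, 0.3, -0.4]
grip_width: 0.03
grip_force: 0.2
```

```bash
python3 - <<'E'
from h import *
c=grab('wrist','w4'); print(arm.read_state()['ft_force'])
E
```

```text
[ 0.72035651  0.11236765 -0.35340309]
```

View pics/w4.png

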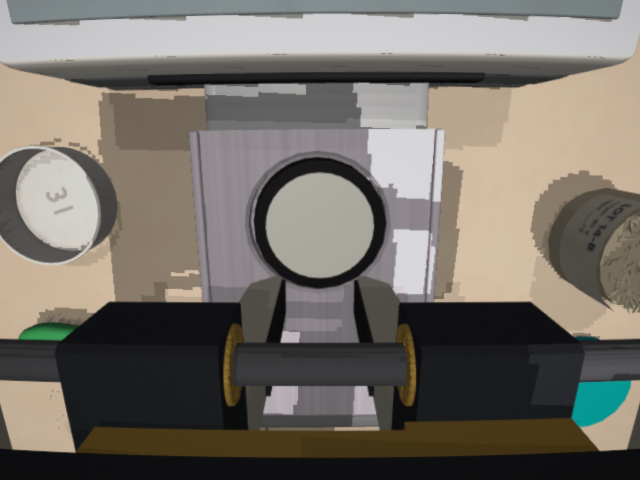

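The rim of the recess now shows evenly around the plate and its face looks smaller, as if it had dropped. I'll measure the face size and position.

```bash
python3 - <<'E'
from h import *
for f in('w2','w3','w4'):
    c=load(f); g=c['color'].max(2); m=(g>90).astype(np.uint8); q=np.zeros_like(m)
    lab=cv2.connectedComponents(cv2.erode(m,np.ones((3,3))))[1]; q=(lab==lab[225,320]).astype(np.uint8)
    k=max(cv2.findContours(q,0,2)[0],key=cv2.contourArea); print(f,cv2.fitEllipse(k),cv2.contourArea(k))
c=load('w4')
# recess at deck level & top of plate
for n,uv,z in [('topL',(253,222),.047),('topR',(386,222),.047),('faceTop55',(320,225),.055),('recL',(249,215),.042),('recR',(390,215),.042),('recBack',(319,150),.042)]: print(n,plane(c,[uv],z)[0].round(4))
E
```

```text
w2 ((319.1770935058594, 228.03860473632812), (107.37454223632812, 110.01579284667969), 89.42249298095703) 9283.0
w3 ((318.5379333496094, 224.26171875), (107.93912506103516, 108.3741226196289), 173.41461181640625) 9193.0
w4 ((319.3247985839844, 224.85995483398438), (102.47673797607422, 104.6607666015625), 88.37720489501953) 8424.5
topL [0.5727 0.1821 0.047 ]
topR [0.575  0.1267 0.047 ]
faceTop55 [0.5744 0.1542 0.055 ]
recL [0.5746 0.1846 0.042 ]
recR [0.5771 0.1243 0.042 ]
recBack [0.603  0.1558 0.042 ]
```

The face area fell by exactly the ratio an 8 mm drop gives, and it is still round, so the plate is seated flat. Now back off and go down in front of the drawer.

Emit:
{"name": "play_rows", "arguments": {
  "steps": [
    [-0.003,0,0,0],
    [-0.006,0,-0.002,0],
    [-0.012,0,-0.008,0],
    [-0.025,0,-0.012,0],
    [-0.04,0,-0.012,0],
    [-0.055,0,-0.012,0],
    [-0.07,0,-0.012,0],
    [-0.085,0,-0.012,0],
    [-0.095,0,-0.01,0],
    [-0.1,0,-0.005,0],
    [-0.1,0,0.005,0],
    [-0.1,0,0.015,0],
    [-0.1,0,0.021,0],
    [-0.1,0,0.022,0],
    [-0.1,0,0.022,0],
    [-0.1,0,0.022,0]
  ]
}}

```text
t: 8.05
position: [0.44, 0.1495, 0.0466]
ee_rot: [-3.141, -0.064, -0.0]
ft_force: [1.0, -0.2, -0.0]
grip_width: 0.0299
grip_force: 0.0
```

Emit:
{"name": "play_rows", "arguments": {
  "steps": [
    [0.005,0,0,0],
    [0.01,0,0,0],
    [0.015,0,0,0],
    [0.02,0,0,0],
    [0.025,0,0,0],
    [0.03,0,0,0],
    [0.035,0,0,0],
    [0.04,0,0,0],
    [0.045,0,0,0],
    [0.05,0,0,0],
    [0.055,0,0,0],
    [0.06,0,0,0],
    [0.065,0,0,0],
    [0.07,0,0,0],
    [0.07,0,0,0]
  ]
}}

```text
t: 9.55
position: [0.5109, 0.1522, 0.0467]
ee_rot: [3.141, 0.064, 0.003]
ft_force: [-0.5, -0.5, 0.1]
grip_width: 0.0297
grip_force: 0.0
```

```bash
python3 - <<'E'
from h import *
c=grab('wrist','w5'); s=arm.read_state(); print(s['ft_force'],s['position'])
E
```

```text
[ 0.69852824 -0.26057198  0.06800243] [0.51084567 0.15205536 0.0468014 ]
```

View pics/w5.png

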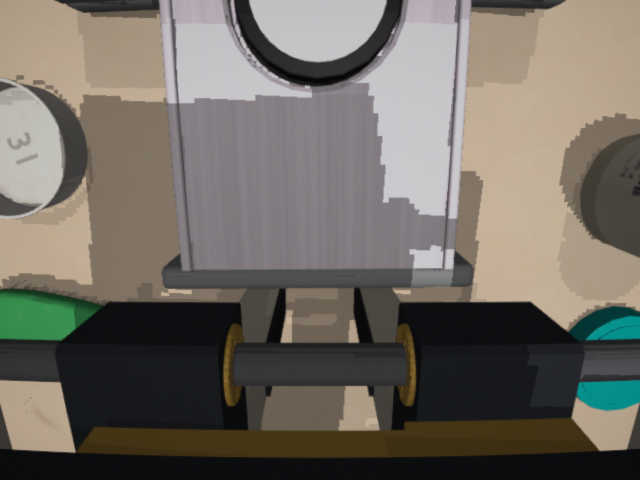

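The drawer is moving in with the plate still seated. Continue.

Emit:
{"name": "play_rows", "arguments": {
  "steps": [
    [0.005,0,0,0],
    [0.01,0,0,0],
    [0.015,0,0,0],
    [0.02,0,0,0],
    [0.025,0,0,0],
    [0.03,0,0,0],
    [0.035,0,0,0],
    [0.04,0,0,0],
    [0.045,0,0,0],
    [0.05,0,0,0],
    [0.055,0,0,0],
    [0.06,0,0,0],
    [0.065,0,0,0],
    [0.069,0,0,0],
    [0.073,0,0,0],
    [0.075,0,0,0],
    [0.077,0,0,0]
  ]
}}

```text
t: 11.3
position: [0.5866, 0.1556, 0.0466]
ee_rot: [-3.141, -0.064, 0.0]
ft_force: [-2.7, 0.7, 1.5]
grip_width: 0.0302
grip_force: 1.3
```

Emit:
{"name": "play_rows", "arguments": {
  "steps": [
    [0.002,0,0,0],
    [0.004,0,0,0],
    [0.006,0,0,0]
  ]
}}

```text
t: 11.6
position: [0.5925, 0.1559, 0.0466]
ee_rot: [-3.141, -0.064, 0.0]
ft_force: [-2.0, 1.6, 1.1]
grip_width: 0.0299
grip_force: 1.3
```

Emit:
{"name": "play_rows", "arguments": {
  "steps": [
    [0.0015,0,0,0],
    [0.003,0,0,0],
    [0.0045,0,0,0]
  ]
}}

```text
t: 11.9
position: [0.593, 0.1559, 0.0465]
ee_rot: [3.14, 0.066, -0.013]
ft_force: [-16.9, 0.4, 14.2]
grip_width: 0.0299
grip_force: 8.5
```

Emit:
{"name": "play_rows", "arguments": {
  "steps": [
    [0.001,0,0,0],
    [0.002,0,0,0],
    [0.003,0,0,0]
  ]
}}

```text
t: 12.2
position: [0.5931, 0.156, 0.0465]
ee_rot: [3.14, 0.066, -0.022]
ft_force: [-24.3, -0.9, 20.3]
grip_width: 0.0297
grip_force: 12.1
```

Solid stop reached at x = 0.593 (24 N). Back off, rise, and look at the key and the drawer.

Emit:
{"name": "play_rows", "arguments": {
  "steps": [
    [-0.003,0,0,0],
    [-0.008,0,0,0],
    [-0.016,0,0,0],
    [-0.025,0,-0.003,0],
    [-0.03,0,-0.01,0],
    [-0.03,0,-0.025,0],
    [-0.03,0,-0.045,0],
    [-0.03,0,-0.065,0],
    [-0.03,0.003,-0.085,0],
    [-0.03,0.01,-0.105,0],
    [-0.025,0.02,-0.125,0],
    [-0.02,0.03,-0.14,0],
    [-0.01,0.04,-0.15,0],
    [0,0.047,-0.155,0],
    [0.01,0.052,-0.155,0],
    [0.015,0.053,-0.155,0],
    [0.015,0.053,-0.155,0],
    [0.015,0.053,-0.155,0]
  ]
}}

```text
t: 14.0
position: [0.6166, 0.104, 0.2009]
ee_rot: [-3.141, -0.065, 0.002]
ft_force: [-0.0, 0.4, -1.1]
grip_width: 0.0301
grip_force: 0.0
```

Emit:
{"name": "play_rows", "arguments": {
  "steps": [
    [0,0,0,0],
    [0,0,0,0]
  ],
  "claw": 0,
  "newtons": 5
}}

```text
t: 14.2
position: [0.6167, 0.1041, 0.2015]
ee_rot: [-3.141, -0.065, 0.001]
ft_force: [-0.6, 0.7, 0.3]
grip_width: 0.0182
grip_force: 0.0
```

```bash
python3 - <<'E'
from h import *
c=grab('wrist','w6'); d=grab('side','side1')
s=arm.read_state(); print(s['t'],s['position'],s['ee_rot'],s['grip_width'])
im=d['color'][180:300,240:400,::-1]
cv2.imwrite('pics/both.png',np.vstack([cv2.resize(c['color'][:280,:,::-1],None,fx=1,fy=1),cv2.resize(im,(427,320),interpolation=cv2.INTER_CUBIC)]) if 0 else np.hstack([c['color'][:,150:,::-1],np.vstack([cv2.resize(im,(310,232),interpolation=cv2.INTER_CUBIC),np.zeros((248,310,3),np.uint8)])]))
E
```

```text
14.3 [0.61689919 0.1039518  0.20159645] [-3.14089558e+00 -6.46538000e-02  3.40883478e-04] 0.01015585177608293
```

View pics/both.png

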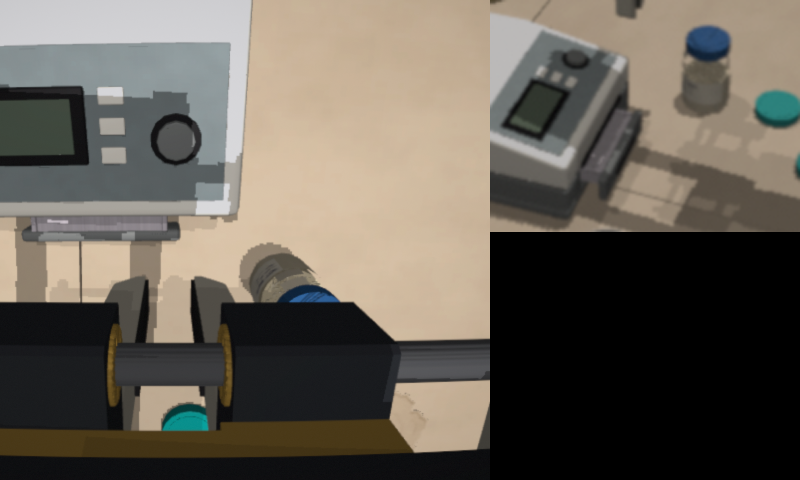

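The drawer front at (100,232) sits close against the case, and the round key is at full-image pixel (325,140). Next I compute the key offset and check the drawer gap.

```bash
python3 - <<'E'
from h import *
from scipy.spatial.transform import Rotation as R
c=load('w6'); s=arm.read_state(); Rt=R.from_rotvec(s['ee_rot']).as_matrix(); p=s['position']
g=cv2.cvtColor(c['color'],cv2.COLOR_RGB2GRAY); q=(g[105:175,290:365]<40).astype(np.uint8)
k=max(cv2.findContours(q,0,2)[0],key=cv2.contourArea); e=cv2.fitEllipse(k); print(e)
for n,uv,z in [('key',(325.5,140),.104),('ring',(e[0][0]+290,e[0][1]+105),.096),('panel',(250,240),.042),('case front top',(250,216),.086),('case',(250,216),.05),]:
    w=plane(c,[uv],z)[0]; print(n,w.round(4),((w-p)@Rt).round(4))
E
```

```text
((34.68480682373047, 34.448429107666016), (45.175655364990234, 47.277862548828125), 166.82691955566406)
key [0.6832 0.1028 0.104 ] [0.0662 0.0039 0.0976]
ring [0.6833 0.1032 0.096 ] [0.0664 0.0035 0.1056]
panel [0.6046 0.1566 0.042 ] [-0.0101 -0.0531  0.1596]
case front top [0.6327 0.1494 0.086 ] [ 0.0177 -0.0447  0.1156]
case [0.6252 0.1553 0.05  ] [ 0.0104 -0.051   0.1516]
```

Emit:
{"name": "play_rows", "arguments": {
  "steps": [
    [0.005,0,0,0],
    [0.015,0.001,0,0],
    [0.027,0.002,0,0],
    [0.039,0.003,0,0],
    [0.051,0.004,0,0],
    [0.06,0.004,0.005,0],
    [0.065,0.004,0.015,0],
    [0.066,0.004,0.028,0],
    [0.066,0.004,0.042,0],
    [0.066,0.004,0.054,0],
    [0.066,0.004,0.062,0],
    [0.066,0.004,0.066,0],
    [0.066,0.004,0.068,0],
    [0.066,0.004,0.068,0],
    [0.066,0.004,0.068,0]
  ]
}}

```text
t: 15.8
position: [0.6836, 0.1024, 0.1344]
ee_rot: [3.141, 0.064, 0.002]
ft_force: [0.7, 0.7, -0.2]
grip_width: 0.0007
grip_force: 0.0
```

Emit:
{"name": "play_rows", "arguments": {
  "steps": [
    [0,0,0.002,0],
    [0,0,0.004,0],
    [0,0,0.006,0],
    [0,0,0.007,0],
    [0,0,0.008,0],
    [0,0,0.008,0]
  ]
}}

```text
t: 16.4
position: [0.6836, 0.1024, 0.126]
ee_rot: [-3.141, -0.064, -0.001]
ft_force: [0.7, -0.1, 3.6]
grip_width: 0.0003
grip_force: 1.3
```

Emit:
{"name": "play_rows", "arguments": {
  "steps": [
    [0,0,0.001,0],
    [0,0,0.002,0],
    [0,0,0.003,0],
    [0,0,0.003,0]
  ]
}}

```text
t: 16.8
position: [0.6839, 0.1024, 0.1235]
ee_rot: [-3.141, -0.064, -0.003]
ft_force: [1.9, 0.1, 6.4]
grip_width: 0.0005
grip_force: 2.8
```

Emit:
{"name": "play_rows", "arguments": {
  "steps": [
    [0,0,0.001,0],
    [0,0,0.002,0],
    [0,0,0.002,0]
  ]
}}

```text
t: 17.1
position: [0.6841, 0.1024, 0.1232]
ee_rot: [3.141, 0.064, 0.005]
ft_force: [-1.8, 0.7, 13.2]
grip_width: 0.0004
grip_force: 6.6
```

The key is bottomed: force rose to 13 N with no further travel. Release and lift away.

Emit:
{"name": "play_rows", "arguments": {
  "steps": [
    [0,0,-0.003,0],
    [0,0,-0.006,0],
    [0,0,-0.01,0],
    [0,0,-0.018,0],
    [0,0,-0.03,0],
    [0,0,-0.045,0],
    [0,0,-0.06,0],
    [-0.01,0,-0.08,0],
    [-0.03,0,-0.09,0],
    [-0.05,0,-0.09,0],
    [-0.065,0,-0.09,0],
    [-0.07,0,-0.09,0],
    [-0.07,0,-0.09,0],
    [-0.07,0,-0.09,0]
  ]
}}

```text
t: 18.5
position: [0.6141, 0.0995, 0.2112]
ee_rot: [3.141, 0.064, 0.002]
ft_force: [-0.6, -0.7, -0.6]
grip_width: 0.0009
grip_force: 0.0
```

```bash
python3 - <<'E'
from h import *
c=grab('wrist','w7'); 
g=cv2.cvtColor(c['color'],cv2.COLOR_RGB2GRAY)
for z in (.104,.100): print(proj(c,[[.6832,.1028,z]]))
for n,uv,z in [('panel',(250,240),.042)]: print(plane(c,[uv],z))
p=proj(load('w6'),[[.6046,.1566,.042]]);q=proj(c,[[.6046,.1566,.042]])[0];print(p,q)
x,y=q.round().astype(int); print('col w7',g[y-12:y+10,x]); print('col w6',cv2.cvtColor(load('w6')['color'],cv2.COLOR_RGB2GRAY)[228:250,250])
s=arm.read_state(); print(s['t'],s['position'],s['ft_force'])
cv2.imwrite('pics/c7.png',c['color'][:,:,::-1])
E
```

```text
[[317.7407231  135.18733272]]
[[317.76803753 135.16738528]]
[[0.59966359 0.15368408 0.042     ]]
[[250.05599858 239.98822908]] [246.33507291 233.84325391]
col w7 [133 132 119  95  86  88  88  85  83  82  80  95 109 146 168 172 173 183
 192 192 193 193]
col w6 [136 135 121  99  90  91  90  89  86  84  84  99 109 148 174 178 189 197
 198 199 199 198]
18.55 [0.61412653 0.09945148 0.21089296] [ 0.43285906 -0.16959368 -0.87241182]
```

View pics/c7.png

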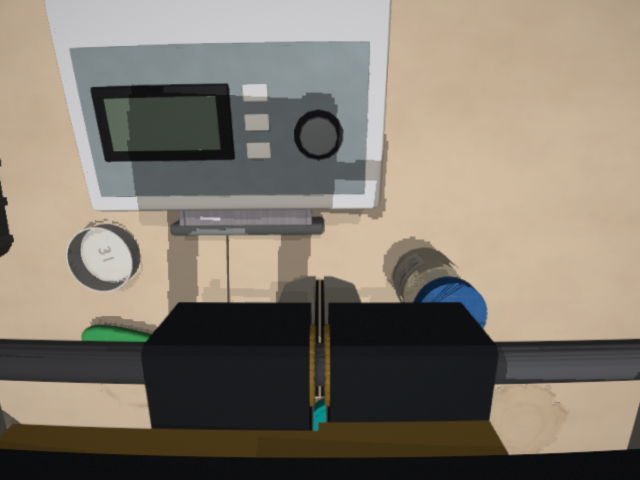

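The picture shows the drawer still home (panel at row 227), the key at (318,135) clear of the gripper, and the tin, jar and brush where they were. Handing in.

```bash
python3 -c "
from rig import arm; print(arm.finish_job())"
```

```text
the job is handed in; nothing more can be done
None
```

I nudged the plate flat into its recess, pushed the drawer fully home, then pressed the round key to its stop and released it, and handed the job in at about 18.6 s of the 51 s limit; I did not measure the key's spring-back separately.

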